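# Stroke the featherboard's fingers to test their spring

### The arm

A 7-joint arm with a two-finger parallel gripper is mounted at the origin on the work surface. World frame = base frame: x ahead of the robot, y to its left, z up, the work surface at z = 0. Lengths are in m, angles in rad, forces in N, time in s.
With the tool pointing down it reaches from about 0.4 to 0.85 m from the base axis. Payload 4.5 kg.
Tool frame: the origin (TCP) lies midway between the tips of the shut fingers; the grasp point (between the pads) lies 19 mm behind it; z points along the fingers, y is the line along which they close (so a half turn about z gives the same grasp; the last joint's range is limited). The gripper opens to 88 mm and grips with 3 to 60 N. Pads are 18 mm wide; open, the fingers measure 123 mm over their backs; the gripper's body (75 mm by 187 mm) begins 45 mm behind the grasp point.
Start: joints at [-1.223, 0.689, -0.195, 1.565, 0.157, 0.902, -0.215], TCP at [0.193, 0.595, 0.239] pointing down, gripper open.
Joint ranges: [-3.01, 3.01], [-0.46, 2.08], [-1.47, 1.51], [0.13, 2.56], [-1, 4.14], [0.04, 2.09], [-2.66, 2.66]. Speed limits (rad/s): [2.57, 2.57, 3.14, 3.14, 3.14, 3.14, 3.14].

### API

Orientations are given as a unit quaternion [x, y, z, w].
In Python, from plant import sensors, eyes, finish_job gives the robot as it stands.
- The arm moves only by the tool send_rows, never from a script. Its argument "rows" is text: rows parted by semicolons, each of 4 numbers parted by spaces: the shift along the tool's x, y, z normalised to -1 to 1, where 1 is 30 cm, then the turn about the tool's z normalised to -1 to 1, where 1 is 2 pi rad. A call has 1 to 10 rows; each row is the pose to reach, as a shift and turn from the pose commanded when the call began, along the tool's axes at that moment, turning the shorter way round; what a row does not reach only later rows make up. A row lasts 1/12 s, in which the tool goes at most 41.7 mm and 7.16 degrees, less where a joint would pass 70% of its speed; a pose out of reach is approached as far as the arm can. A call with a number of a shift or a turn outside -1 to 1 is refused whole. A call with a gripper value outside its range is refused whole. "jaw" is the closure, from -1 (fully open) to 1 (shut), set as the call begins (left out, the last holds). The fingers move at their own pace and stop on an object; "force" is the grip in N (left out, the last holds). Time passes only in rows, so rows that repeat a pose let the fingers close. It gives the time, the measured TCP pose, the force, the opening and the grip force at its end, in the units of the state.
- sensors.get_state(): the state, without advancing time (a new reading comes with each control period).
- eyes.snapshot(name): name is "side" or "top" or "wrist"; returns (picture, depth): 384x512x3 uint8, red, green, blue; 384x512 float32, m along the optical axis (not along the pixel's ray), 0 where there is no reading.
- eyes.calibration(name): a dict with "fov_y" (degrees; the focal length in pixels is half the picture's height over the tangent of half this angle, whatever the lens; pixels are square), "cx", "cy" (the principal point, pixels), "world_from_camera" (4x4, takes a point from camera to world coordinates). Camera axes: x right, y down, z forward; pixel columns grow to the right and rows downward; lengths in m; the calibration is good to about 2 mm. A picture is of the moment at which its call begins: read the wrist's pose just before it. calibration takes no time and is no camera call; for the wrist camera it gives the pose at the moment of the call.
- finish_job(): hands the job in; it is judged then, once.
The state is a dict: "clock": time; "q": joint angles; "qd": joint speeds; "joint_torque": joint torques, N m; "tool_pos": TCP position; "eef_rot": TCP orientation; "contact_force": force on the tool from outside, world axes, zero at the start; "moment": the same for the moment, N m; "opening": opening from 0.0 (shut) to 1.0 (fully open); "finger_force": force on a finger pad.
Only numpy, scipy, OpenCV 4.12 (cv2) and the standard library are available. Lean on these libraries where they do the work, as an engineer would, in place of code of your own. Each camera call takes 0.05 s, during which the arm holds its last target. There are 200 camera calls.

### The job

Test the yellow featherboard that stands clamped in the vise: bring the fingertips (best kept together) in from beyond the end of the row and stroke lightly along the tips of its seven springy fingers, the way they lean, so that each in turn, from the red first one to the last, bends several millimetres at its tip and springs back. Do not press hard or bend any finger right over, and finish clear of it with all seven back at rest. Nothing needs gripping: lift nothing, and leave the loose things on the bench where they are.

Things in the scene. Friction and masses are not known exactly. Their poses are not given: they have to be found in the camera images.
- featherboard: Yellow plastic featherboard: seven springy fingers in a row, pointing up, on a body 168 x 20 mm (top at 100 mm), clamped in a wooden vise fixed to the bench (sole 170 x 110 mm, jaws 150 x 77 mm, 82 mm high; screw and bar out to 85 mm on the -y side). Origin at bench height, below the middle of the row of tips. x: along the row from first to last finger, the way they lean; z up.
- first_tip (a point): tip of the first finger, the red one (the others are yellow), at the row's -x end, 66 mm from the middle and 143 mm above the bench at rest; it moves with the finger. Fingers are 22 mm apart, 50 mm long, 6 mm thick along the row, 20 mm wide across it, and lean 30 degrees from upright, so each root lies 25 mm behind (-x of) its tip and 43 mm below it.
- last_tip (a point): tip of the seventh and last finger, at the row's +x end, 66 mm from the middle and 143 mm above the bench at rest; it moves with the finger. A tip pushed towards the featherboard's +x, or down, bends its finger over; pushed towards -x it does not give at all.
- finger1 (a joint): bend of the first finger about its root, rad: 0 at rest, more as its tip goes towards +x and down, stop at 0.75. A light spring returns it: about 1.9 N down on the tip bends it 0.1 rad (tip 2.7 mm lower), 2.8 N 0.25 rad (7.5 mm lower), 4.1 N 0.5 rad (17 mm lower).
- finger2 (a joint): bend of the second finger about its root, rad: 0 at rest, more as its tip goes towards +x and down; spring as for the first.
- finger3 (a joint): bend of the third finger about its root, rad: 0 at rest, more as its tip goes towards +x and down; spring as for the first.
- finger4 (a joint): bend of the fourth finger about its root, rad: 0 at rest, more as its tip goes towards +x and down; spring as for the first.
- finger5 (a joint): bend of the fifth finger about its root, rad: 0 at rest, more as its tip goes towards +x and down; spring as for the first.
- finger6 (a joint): bend of the sixth finger about its root, rad: 0 at rest, more as its tip goes towards +x and down; spring as for the first.
- finger7 (a joint): bend of the seventh finger about its root, rad: 0 at rest, more as its tip goes towards +x and down; spring as for the first.
- offcut: loose block of pale wood, 85 x 36 x 30 mm high, lying beside the vise; origin at the centre of its underside. Leave alone.
- sanding_block: loose cork sanding block with a black rubber sole, 102 x 57 x 32 mm high, lying beside the vise; origin at the centre of its underside. Leave alone.
- glue_bottle: loose blue glue bottle with an orange cap, 54 mm across, 130 mm high, standing; origin at the centre of its underside. Leave alone.
- stain_can: loose steel can with a red label, 70 mm across, 90 mm high, standing; origin at the centre of its underside. Leave alone.
Mind the look-alikes: they are no part of the job. Of the things that look like the featherboard, take the one that is nearest to the robot's base at the start.

How it is judged:
On the way, in this order (a step that is already met when the one before it is completed fails the run):
1. the first finger is bent by the gripper's fingers (more than 0.06 rad, about 2 mm at the tip) (value of joint finger1 above 0.06 rad and contact force between the fingers and featherboard above 0.1 N), for 0.02 s.
2. the second finger is bent by the gripper's fingers (more than 0.06 rad, about 2 mm at the tip) (value of joint finger2 above 0.06 rad and contact force between the fingers and featherboard above 0.1 N), for 0.02 s.
3. the third finger is bent by the gripper's fingers (more than 0.06 rad, about 2 mm at the tip) (value of joint finger3 above 0.06 rad and contact force between the fingers and featherboard above 0.1 N), for 0.02 s.
4. the fourth finger is bent by the gripper's fingers (more than 0.06 rad, about 2 mm at the tip) (value of joint finger4 above 0.06 rad and contact force between the fingers and featherboard above 0.1 N), for 0.02 s.
5. the fifth finger is bent by the gripper's fingers (more than 0.06 rad, about 2 mm at the tip) (value of joint finger5 above 0.06 rad and contact force between the fingers and featherboard above 0.1 N), for 0.02 s.
6. the sixth finger is bent by the gripper's fingers (more than 0.06 rad, about 2 mm at the tip) (value of joint finger6 above 0.06 rad and contact force between the fingers and featherboard above 0.1 N), for 0.02 s.
7. the seventh finger is bent by the gripper's fingers (more than 0.06 rad, about 2 mm at the tip) (value of joint finger7 above 0.06 rad and contact force between the fingers and featherboard above 0.1 N), for 0.02 s.
At the end, for the whole second after the job is handed in: All seven featherboard fingers have been bent one after the other and have sprung back (each within 0.04 rad of rest), and the offcut, sanding block, bottle and can are upright and within 15 mm of where they began (value of joint each of finger1, finger2, finger3, finger4, finger5, finger6, finger7 below 0.04 rad and distance of each of offcut, sanding_block, glue_bottle, stain_can from where it was at the start of the episode below 0.015 m and angle between each of offcut, sanding_block, glue_bottle, stain_can's own z axis and vertical below 0.1 rad); the robot touches nothing.
It fails at once if a featherboard finger is bent right over (more than 0.55 rad, about 19 mm at the tip) (value of joint any of finger1, finger2, finger3, finger4, finger5, finger6, finger7 above 0.55 rad).
It fails at once if the robot presses on the featherboard or vise with more than 15 N (contact force between the arm and featherboard above 15 N).
It fails at once if the fingers press on the featherboard or vise with more than 15 N (contact force between the fingers and featherboard above 15 N).
It fails at once if a loose thing on the bench is shoved, lifted or carried (moved more than 15 mm) (distance of any of offcut, sanding_block, glue_bottle, stain_can from where it was at the start of the episode above 0.015 m).
It also fails if it takes over 43 s, if anything falls off the work surface, if the arm or the gripper's body presses on something with over 40 N, if the wrist force passes 120 N, or if a joint passes its speed limit or range.

## Working session

There is one attempt and no reset: what is moved stays moved. The work goes in short steps, Python scripts to look and compute and a tool call to move; the robot and the scene stay as the last step left them, time stands still between calls to the robot, and variables do not carry over. Pictures are saved under pics/ and viewed, at most 10 in all, crops included, and the job is handed in when it is done.

Besides the shell and the picture viewer there is one more tool, called after "Call:" as name(argument=value, ...) on one line, values as JSON. send_rows: Moves the arm, as the interface text tells. Scaled input: -1 to 1 covers 30 cm each way for a shift and 2 pi rad each way for a turn. Its arguments: {"type":"object","properties":{"rows":{"type":"string"},"jaw":{"type":"number"},"force":{"type":"number"}},"required":["rows"]}

```bash
mkdir -p pics; cat > h.py <<'E'
import numpy as np, cv2
from plant import sensors, eyes
def cam(n):
    c=eyes.calibration(n); f=192/np.tan(np.radians(c["fov_y"])/2)
    return f,c["cx"],c["cy"],np.array(c["world_from_camera"])
def cloud(n,d):
    f,cx,cy,T=cam(n); v,u=np.mgrid[:384,:512]
    P=np.stack([(u-cx)/f*d,(v-cy)/f*d,d],-1)
    return P@T[:3,:3].T+T[:3,3]
E
python3 - <<'E'
from h import *
print(sensors.get_state())
for n in("top","side"):
    im,d=eyes.snapshot(n); np.savez(f"{n}0.npz",im=im,d=d)
    cv2.imwrite(f"pics/{n}0.png",im[...,::-1])
    f,cx,cy,T=cam(n);print(n,f,cx,cy,T.round(3).tolist())
E
```

```text
{'clock': 0.0, 'q': array([-1.22321611,  0.68997687, -0.19450613,  1.56633863,  0.15733139,
        0.90251546, -0.21509256]), 'qd': array([-1.93108868e-03, -6.38204898e-04,  2.68256378e-05,  1.66977692e-03,
        1.31865720e-03, -6.37410567e-04,  9.88750572e-04]), 'joint_torque': array([-4.04404700e-04, -5.27551603e+01, -1.26688868e+00, -1.53425646e+01,
       -5.26121620e-02,  6.75702584e-03,  1.71428037e-04]), 'tool_pos': array([0.19277459, 0.59386046, 0.23791573]), 'eef_rot': array([ 1.56195550e-01,  9.87725721e-01, -9.19846188e-04, -6.13891673e-05]), 'contact_force': array([-0.29170153,  0.05565527, -0.83062428]), 'moment': array([-0.00011189, -0.04549895,  0.03346741]), 'finger_force': 0.0, 'opening': 0.9996390194294149}
top 363.7480633544472 257.09392885308927 196.75551998641302 [[0.011, -0.997, 0.074, 0.495], [-1.0, -0.012, -0.012, -0.0], [0.012, -0.074, -0.997, 1.012], [0.0, 0.0, 0.0, 1.0]]
side 433.1727816906248 260.24175734884017 196.80884124730736 [[0.978, -0.109, 0.179, 0.34], [-0.21, -0.507, 0.836, -1.125], [-0.001, -0.855, -0.519, 0.817], [0.0, 0.0, 0.0, 1.0]]
```

View pics/top0.png

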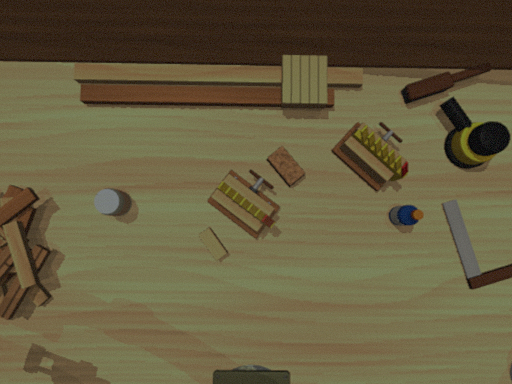

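View pics/side0.png

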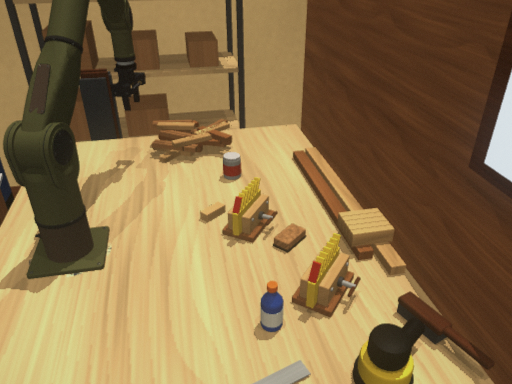

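The two top pictures show two featherboards: A at top (245,203) / side (247,208), and B at top (378,150) / side (325,270). The base is at top (250,375), so A is nearer and is the one meant. Next I measure both and view an enlarged crop of A.

```bash
python3 - <<'E'
from h import *
for n in("top","side"):
    z=np.load(f"{n}0.npz");im,d=z["im"],z["d"];P=cloud(n,d)
    hsv=cv2.cvtColor(im,cv2.COLOR_RGB2HSV)
    H,S,V=hsv[...,0].astype(int),hsv[...,1],hsv[...,2]
    for nm,box in(("A",(200,165,290,245) if n=="top" else (215,170,285,245)),("B",(325,115,415,195) if n=="top" else (290,230,365,315))):
        m=np.zeros(H.shape,bool);m[box[1]:box[3],box[0]:box[2]]=1
        m&=(d>0)
        Y=m&(H>=22)&(H<=35)&(S>150)&(P[...,2]>.085); R=m&((H<8)|(H>172))&(S>150)&(P[...,2]>.085)
        for k,M in(("yel",Y),("red",R)):
            Q=P[M]
            if len(Q)<4: print(n,nm,k,len(Q));continue
            t=Q[Q[:,2]>.125]
            print(n,nm,k,len(Q),"z pct",np.percentile(Q[:,2],[2,50,98]).round(3),"med",np.median(Q,0).round(3),"hi",len(t),t.mean(0).round(4) if len(t) else "", "range",np.degrees(1)*0,np.linalg.norm(Q.mean(0)[:2]).round(3))
            if n=="top" and k=="yel":
                (c,s,a)=cv2.minAreaRect(t[:,:2].astype(np.float32)*1000);print("  rect",c,s,a)
z=np.load("top0.npz")["im"];cv2.imwrite("pics/c1.png",cv2.resize(z[160:250,195:295][...,::-1],(800,600*0+720))[:600*0+720][:, :] if 0 else cv2.resize(z[165:240,195:295][...,::-1],(800,600),interpolation=cv2.INTER_CUBIC))
E
```

```text
top A yel 413 z pct [0.099 0.133 0.145] med [0.552 0.029 0.133] hi 299 [0.554  0.0316 0.1368] range 0.0 0.552
  rect (553.00048828125, 29.743671417236328) (124.32279968261719, 18.73682975769043) 53.05288314819336
top A red 18 z pct [0.11  0.142 0.146] med [ 0.508 -0.029  0.142] hi 15 [ 0.5089 -0.0289  0.1422] range 0.0 0.508
top B yel 749 z pct [0.086 0.114 0.145] med [ 0.683 -0.315  0.114] hi 273 [ 0.691  -0.31    0.1374] range 0.0 0.753
  rect (690.5838012695312, -312.3854675292969) (122.90719604492188, 19.71390151977539) 48.51662826538086
top B red 56 z pct [0.109 0.133 0.146] med [ 0.634 -0.371  0.133] hi 36 [ 0.6381 -0.368   0.1384] range 0.0 0.735
side A yel 432 z pct [0.087 0.117 0.145] med [0.548 0.019 0.117] hi 182 [0.5529 0.0286 0.1374] range 0.0 0.548
side A red 85 z pct [0.103 0.122 0.141] med [ 0.501 -0.037  0.122] hi 35 [ 0.505  -0.0318  0.1345] range 0.0 0.503
side B yel 553 z pct [0.087 0.13  0.145] med [ 0.684 -0.324  0.13 ] hi 303 [ 0.6902 -0.3132  0.1378] range 0.0 0.757
side B red 147 z pct [0.103 0.124 0.143] med [ 0.633 -0.374  0.124] hi 67 [ 0.6373 -0.3694  0.1342] range 0.0 0.735
```

View pics/c1.png

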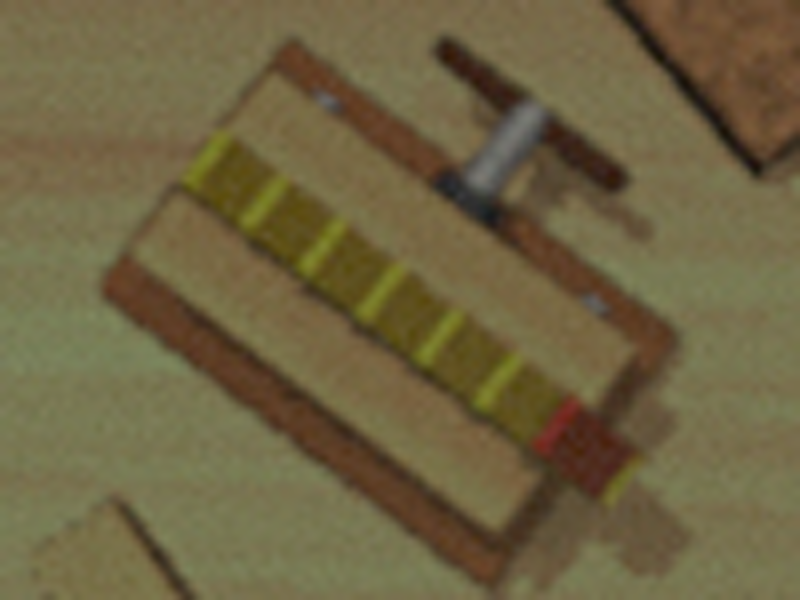

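The crop shows A: red first finger tip strip at crop (557,427), last tip at (207,160), and the row leaning up-left. Red is at the near-right end, so this fits the description. Now tip rays at z=0.143.

```bash
cat >> h.py <<'E'
def ray(n,u,v,z):
    f,cx,cy,T=cam(n); r=T[:3,:3]@[(u-cx)/f,(v-cy)/f,1]; o=T[:3,3]
    return o+r*(z-o[2])/r[2]
def plan(goal,yaw_dir=None):
    "rows units from current measured pose; goal xyz, yaw of tool x in world rad"
    from scipy.spatial.transform import Rotation as R
    s=sensors.get_state(); M=R.from_quat(s["eef_rot"]).as_matrix()
    d=M.T@(np.array(goal)-s["tool_pos"]); print("clock",s["clock"],"pos",s["tool_pos"].round(4),"tool x deg",np.degrees(np.arctan2(M[1,0],M[0,0])).round(2),"F",s["contact_force"].round(2))
    print("shift units",(d/.3).round(4), "turn",None if yaw_dir is None else np.round(((np.arctan2(M[1,0],M[0,0])-yaw_dir+np.pi)%(2*np.pi)-np.pi)/2/np.pi,4))
E
python3 - <<'E'
from h import *
c=np.array([(557,427),(498,382),(441,339),(383,292),(323,248),(266,205),(207,160)])
p=(c+.5)/8-.5+[195,165]
X=np.array([ray("top",u,v,.143) for u,v in p]);print(X.round(4))
i=np.arange(7)-3; sl=(i[:,None]*X).sum(0)/28; print("pitch",np.linalg.norm(sl),"ctr",X.mean(0),"deg",np.degrees(np.arctan2(sl[1],sl[0])))
ctr=X.mean(0); u=sl/np.linalg.norm(sl)
z=np.load("side0.npz");f,cx,cy,T=cam("side")
for k in(-66,66):
    w=ctr+u*k/1000;q=T[:3,:3].T@(w-T[:3,3]);print("side px",q[:2]/q[2]*f+[cx,cy])
s=ctr-u*.125;print("start",s)
yaw=np.arctan2(u[1],u[0])
plan([.45,.25,.26],yaw); plan([s[0],s[1],.24],yaw)
E
```

```text
[[ 0.5093 -0.028   0.143 ]
 [ 0.5225 -0.0103  0.143 ]
 [ 0.5352  0.0069  0.143 ]
 [ 0.549   0.0244  0.143 ]
 [ 0.562   0.0426  0.143 ]
 [ 0.5747  0.0598  0.143 ]
 [ 0.588   0.0777  0.143 ]]
pitch 0.021956058405772635 ctr [0.54869953 0.02474601 0.143     ] deg 53.31274160711332
side px [238.63940768 196.97809443]
side px [257.20462483 177.6696521 ]
start [ 0.47401868 -0.07549256  0.143     ]
clock 0.1 pos [0.1928 0.5939 0.238 ] tool x deg 162.03 F [ 0.76 -0.13  0.74]
shift units [-1.1693 -0.8261 -0.0719] turn 0.302
clock 0.1 pos [0.1928 0.5939 0.238 ] tool x deg 162.03 F [ 0.76 -0.13  0.74]
shift units [-1.5802 -1.8333 -0.0036] turn 0.302
```

Call:
send_rows(rows="-0.09 -0.064 -0.007 0.019; -0.18 -0.128 -0.014 0.038; -0.27 -0.192 -0.021 0.057; -0.36 -0.256 -0.028 0.076; -0.45 -0.32 -0.035 0.095; -0.54 -0.384 -0.042 0.114; -0.63 -0.448 -0.05 0.133; -0.72 -0.512 -0.057 0.152; -0.81 -0.576 -0.064 0.171; -0.9 -0.64 -0.07 0.19", jaw=1, force=20)

```text
clock: 0.93
tool_pos: [0.391, 0.327, 0.2597]
eef_rot: [0.686, 0.727, -0.0, -0.0]
contact_force: [0.9, -0.0, 0.1]
opening: 0.271
finger_force: 0.0
```

```bash
python3 -c "
from h import *
plan([.474,-.0755,.24],np.radians(53.3)); print(sensors.get_state()['q'].round(2))"
```

```text
clock 0.9333 pos [0.391  0.327  0.2597] tool x deg 93.29 F [ 0.9  -0.03  0.08]
shift units [-1.3554  0.1991  0.0658] turn 0.1111
[-0.87  0.51  0.12  1.89 -0.09  0.74 -0.64]
```

Call:
send_rows(rows="-0.09 0.014 0 0.012; -0.18 0.028 0 0.024; -0.27 0.042 0 0.036; -0.36 0.056 0 0.048; -0.46 0.07 0 0.06; -0.56 0.084 0 0.072; -0.66 0.098 0 0.084; -0.76 0.112 0 0.096; -0.86 0.126 0 0.111; -0.95 0.14 0 0.111")

```text
clock: 1.77
tool_pos: [0.4502, 0.0449, 0.2596]
eef_rot: [0.893, 0.449, -0.0, 0.0]
contact_force: [0.7, 1.0, 0.7]
opening: 0.003
finger_force: 0.0
```

```bash
python3 -c "
from h import *
plan([.474,-.0755,.24],np.radians(53.3))"
```

```text
clock 1.7667 pos [0.4502 0.0449 0.2596] tool x deg 53.4 F [0.66 0.99 0.74]
shift units [-0.2749  0.3031  0.0654] turn 0.0003
```

Call:
send_rows(rows="-0.05 0.06 0 0; -0.1 0.12 0.01 0; -0.16 0.18 0.02 0; -0.22 0.24 0.04 0; -0.275 0.303 0.065 0; -0.275 0.303 0.065 0; -0.275 0.303 0.065 0; -0.275 0.303 0.065 0")

```text
clock: 2.43
tool_pos: [0.4744, -0.0728, 0.24]
eef_rot: [0.892, 0.452, -0.0, -0.001]
contact_force: [-0.9, 0.6, -0.0]
opening: 0.003
finger_force: 0.0
```

```bash
python3 - <<'E'
from h import *
plan([.474,-.0755,.135],np.radians(53.3))
im,d=eyes.snapshot("wrist"); cv2.imwrite("pics/w1.png",im[...,::-1])
f,cx,cy,T=cam("wrist")
u=np.array([np.cos(np.radians(53.31)),np.sin(np.radians(53.31)),0]);c=np.array([.5487,.0247,.143])
for k in(-66,66):
    q=T[:3,:3].T@(c+u*k/1000-T[:3,3]);print(q[:2]/q[2]*f+[cx,cy])
im,d=eyes.snapshot("top"); cv2.imwrite("pics/t1.png",cv2.resize(im[150:270,185:325],(700,600))[...,::-1])
E
```

```text
clock 2.4333 pos [ 0.4744 -0.0728  0.24  ] tool x deg 53.69 F [-0.93  0.63 -0.01]
shift units [-0.0082  0.0046  0.35  ] turn 0.0011
[262.24097814 128.5642347 ]
[264.70053717 -68.69357888]
```

View pics/w1.png

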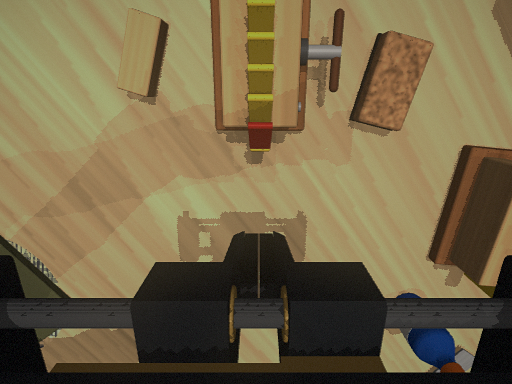

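View pics/t1.png

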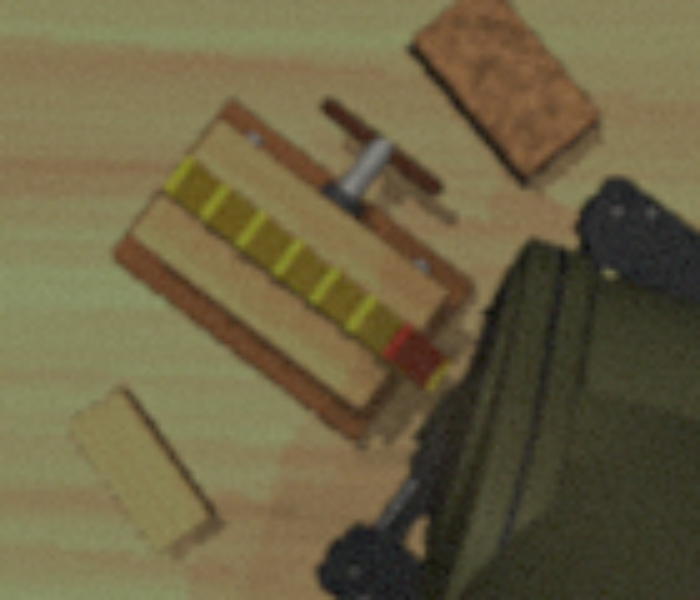

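Wrist picture: the red tip is at (260,126), predicted (262,129), and it lines up with the shut fingertips at column 259, so the measurement agrees to about 2 mm. The top crop shows nothing in the way. I'll descend.

Call:
send_rows(rows="0 0.002 0.06 0; 0 0.004 0.13 0; 0 0.004 0.2 0; 0 0.004 0.27 0; 0 0.004 0.32 0; 0 0.004 0.35 0; 0 0.004 0.35 0; 0 0.004 0.35 0; 0 0.004 0.35 0")

```text
clock: 3.28
tool_pos: [0.4763, -0.074, 0.136]
eef_rot: [0.892, 0.452, 0.001, 0.0]
contact_force: [-0.0, -0.1, 0.2]
opening: 0.006
finger_force: 0.0
```

```bash
python3 -c "
from h import *
u=np.array([np.cos(np.radians(53.31)),np.sin(np.radians(53.31)),0]);c=np.array([.5487,.0247,.135])
plan(c-u*.08,np.radians(53.3));plan(c+u*.11,np.radians(53.3))"
```

```text
clock 3.2833 pos [ 0.4763 -0.074   0.136 ] tool x deg 53.7 F [-0.03 -0.06  0.19]
shift units [ 0.1414 -0.0021  0.0035] turn 0.0011
clock 3.2833 pos [ 0.4763 -0.074   0.136 ] tool x deg 53.7 F [-0.03 -0.06  0.19]
shift units [0.7747 0.0022 0.0041] turn 0.0011
```

Call:
send_rows(rows="0.02 0 0.002 0; 0.04 0 0.004 0; 0.06 0 0.004 0; 0.08 0 0.004 0; 0.1 0 0.004 0; 0.12 0 0.004 0; 0.14 0 0.004 0; 0.16 0 0.004 0; 0.18 0 0.004 0; 0.2 0 0.004 0")

```text
clock: 4.12
tool_pos: [0.5108, -0.0262, 0.1339]
eef_rot: [0.893, 0.451, -0.001, -0.0]
contact_force: [-1.4, -1.4, 2.0]
opening: 0.003
finger_force: 1.0
```

```bash
python3 - <<'E'
from h import *
u=np.array([np.cos(np.radians(53.31)),np.sin(np.radians(53.31)),0]);c=np.array([.5487,.0247,.135])
plan(c+u*.11,np.radians(53.3))
im,d=eyes.snapshot("side"); cv2.imwrite("pics/s2.png",cv2.resize(im[145:245,200:320],(720,600),interpolation=cv2.INTER_CUBIC)[...,::-1])
E
```

```text
clock 4.1167 pos [ 0.5108 -0.0262  0.1339] tool x deg 53.62 F [-1.43 -1.42  1.96]
shift units [ 0.5783  0.0031 -0.0046] turn 0.0009
```

View pics/s2.png

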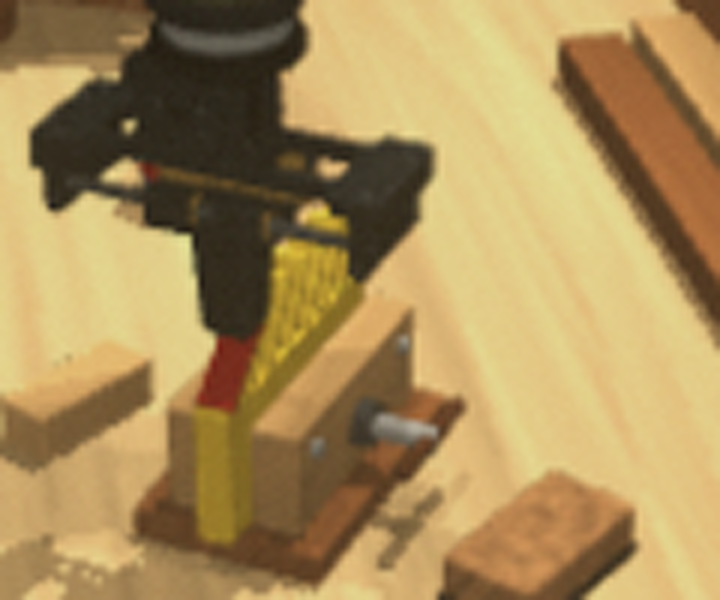

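Picture: the fingertips at crop (235,330) are on the red finger's tip, which is bent; the force is about 2 N up and 2 N back. I'll carry on stroking.

Call:
send_rows(rows="0.02 0 -0.002 0; 0.04 0 -0.002 0; 0.06 0 -0.002 0; 0.08 0 -0.002 0; 0.1 0 -0.002 0; 0.12 0 -0.002 0; 0.14 0 -0.002 0; 0.16 0 -0.002 0; 0.18 0 -0.002 0; 0.2 0 -0.002 0")

```text
clock: 5.0
tool_pos: [0.5469, 0.0228, 0.1346]
eef_rot: [0.892, 0.451, -0.0, -0.0]
contact_force: [-1.9, -3.7, 2.5]
opening: 0.004
finger_force: 2.1
```

```bash
python3 - <<'E'
from h import *
u=np.array([np.cos(np.radians(53.31)),np.sin(np.radians(53.31)),0]);c=np.array([.5487,.0247,.135])
plan(c+u*.11,np.radians(53.3))
im,d=eyes.snapshot("side"); cv2.imwrite("pics/s3.png",cv2.resize(im[145:245,200:320],(720,600),interpolation=cv2.INTER_CUBIC)[...,::-1])
E
```

```text
clock 5.0 pos [0.5469 0.0228 0.1346] tool x deg 53.66 F [-1.91 -3.7   2.55]
shift units [ 0.3753  0.0033 -0.0016] turn 0.001
```

View pics/s3.png

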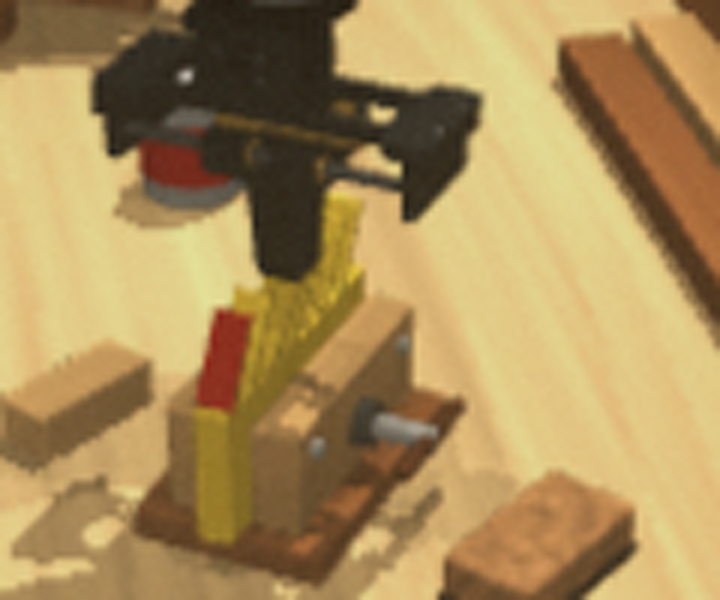

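The red finger has sprung back upright at crop (225,355), and the tips at (290,270) are mid-row. The force is light, so I'll continue.

Call:
send_rows(rows="0.02 0 0 0; 0.04 0 0 0; 0.06 0 0 0; 0.08 0 0 0; 0.1 0 0 0; 0.12 0 0 0; 0.14 0 0 0; 0.16 0 0 0; 0.18 0 0 0; 0.2 0 0 0")

```text
clock: 5.88
tool_pos: [0.5828, 0.0715, 0.1346]
eef_rot: [0.892, 0.452, 0.0, -0.0]
contact_force: [-1.9, -3.4, 1.9]
opening: 0.006
finger_force: 1.8
```

Call:
send_rows(rows="0.02 0 0 0; 0.04 0 0 0; 0.06 0 0 0; 0.08 0 0 0; 0.1 0 0 0; 0.12 0 0 0; 0.14 0 0 0; 0.16 0 0 0; 0.18 0 0 0; 0.2 0 0 0")

```text
clock: 6.72
tool_pos: [0.6183, 0.1199, 0.1345]
eef_rot: [0.892, 0.451, 0.0, -0.0]
contact_force: [-0.2, 0.8, -0.0]
opening: 0.006
finger_force: 0.0
```

Call:
send_rows(rows="0.03 0 0 0; 0.06 0 0 0; 0.06 0 -0.05 0; 0.06 0 -0.12 0; 0.06 0 -0.2 0; 0.06 0 -0.28 0; 0.06 0 -0.3 0; 0.06 0 -0.3 0; 0.06 0 -0.3 0; 0.06 0 -0.3 0")

```text
clock: 7.55
tool_pos: [0.6276, 0.1338, 0.223]
eef_rot: [0.892, 0.451, -0.001, -0.001]
contact_force: [-0.1, -0.6, -0.3]
opening: 0.004
finger_force: 0.0
```

```bash
python3 - <<'E'
from h import *
s=sensors.get_state();print(s["clock"],s["tool_pos"],s["contact_force"])
im,d=eyes.snapshot("side"); cv2.imwrite("pics/s4.png",cv2.resize(im[125:245,180:320],(700,600),interpolation=cv2.INTER_CUBIC)[...,::-1])
E
```

```text
7.55 [0.62761282 0.13381099 0.22303501] [-0.09059943 -0.6269422  -0.32455397]
```

View pics/s4.png

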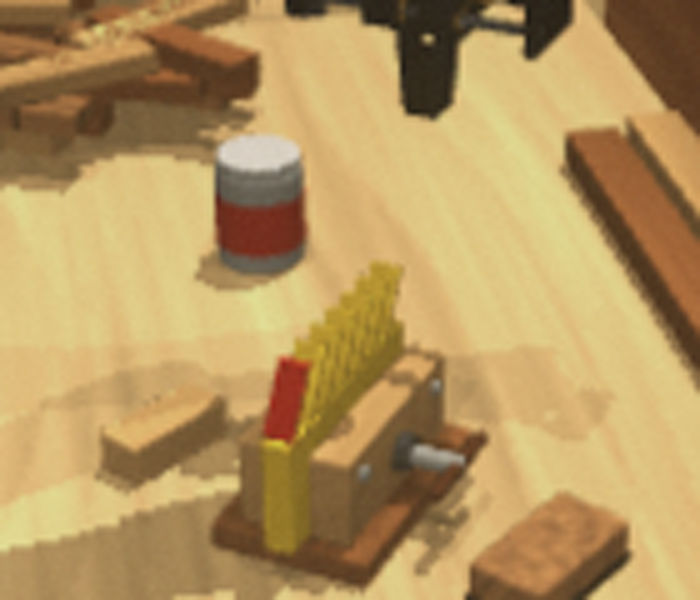

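All seven fingers are upright, from red at crop (288,400) to the last at (385,290). The loose things are in place and the gripper is well clear, so I'm handing in.

```bash
python3 -c "
from plant import finish_job
print(finish_job())"
```

```text
the job is handed in; nothing more can be done
None
```

I stroked the nearer featherboard once from the red finger to the last at about 8–9 mm depth, all seven look back at rest in the final picture with the gripper clear, and the job is handed in (no verdict was returned).

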